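# Free the racked storage boxes and lock them in a stack

### The arm

A 6-joint arm with a two-finger parallel gripper is mounted at the origin on the work surface. World frame = base frame: x ahead of the robot, y to its left, z up, the work surface at z = 0. Lengths are in m, angles in rad, forces in N, time in s.
With the tool pointing down it reaches from about 0.3 to 0.775 m from the base axis. Payload 14.6 kg.
Tool frame: the origin (TCP) lies on the mounting face of the last link; the fingertips stand 173 mm ahead of it and the grasp point (between the pads) lies 155 mm ahead of it; z points along the fingers, y is the line along which they close (so a half turn about z gives the same grasp; the last joint's range is limited). The gripper opens to 85 mm and grips with 20 to 120 N. Pads are 22 mm wide; open, the fingers measure 114 mm over their backs; the gripper's body (76 mm by 85 mm) begins 54 mm behind the grasp point. The pads swing forward as they close: fully open they stand 13 mm farther back than shut.
Start: joints at [1.149, 0.3, 1.521, -0, 1.321, -0.067], TCP at [0.191, 0.516, 0.405] pointing down, gripper open.
Joint ranges: [-3.03, 3.03], [-0.79, 2.21], [0.23, 2.52], [-1.04, 4.18], [0, 3.07], [-2.55, 2.55]. Speed limits (rad/s): [2.22, 2.22, 2.57, 3.14, 3.14, 3.14].

### API

Orientations are given as a unit quaternion [x, y, z, w].
In Python, from workcell import ctrl gives the robot as it stands.
- The arm moves only by the shell command python3 -m creep 'ROWS' [FORCE]. ROWS is JSON, a list of rows, each a list of 7 numbers: the shift along the tool's x, y, z in m, then the turn, a rotation vector about the tool's x, y, z in degrees, then the closure in counts, from 0 (fully open) to 255 (shut). In form: [[dx, dy, dz, ax, ay, az, jaw], ...]. A call has 1 to 5 rows; each row shifts and turns the commanded pose from where the row before left it, along the tool's axes as they then stand; what a row does not reach is not made up. A row lasts 1/8 s, in which the tool goes at most 62.5 mm and 10.7 degrees, less where a joint would pass 70% of its speed; a pose out of reach is approached as far as the arm can. A call with a gripper value outside its range is refused whole. The fingers move at their own pace and stop on an object; FORCE is the grip in N (left out, the last holds). Time passes only in rows, so rows that do not move let the fingers close. It gives the time, the measured TCP pose, the force, the opening and the grip force at its end, in the units of the state.
- ctrl.state(): the state, without advancing time (a new reading comes with each control period).
- ctrl.camera(name): name is "scene" or "top"; returns a dict with "frame" (480x640x3 uint8, red, green, blue), "depth" (480x640 float32, m along the optical axis (not along the pixel's ray), 0 where there is no reading), "intrinsics" (3x3 intrinsics, pixels), "D" ([k1, k2, p1, p2, k3] as OpenCV has them; the pictures are not rectified), "rvec" (rotation vector, rad) and "tvec" (3), from world to camera coordinates, as OpenCV has them. Camera axes: x right, y down, z forward; pixel columns grow to the right and rows downward; lengths in m; the calibration is good to about 2 mm. A picture is of the moment at which its call begins.
- ctrl.sign_off(): hands the job in; it is judged then, once.
Trained networks look in the newest picture that a camera, given by its name, has taken for a name from the list of things; names that differ only in an ending like _2 or _b are one class to them, and where a whole thing is asked for, a point or a joint stands for the part that bears it (a point fixed in the world has none). Each returns a list of dicts, best first, with "p" (0 to 1); they miss things now and then, are a little off and sometimes report something else, mostly with a low value. They report only what shows in the picture. A call takes as long as a camera call. They do not tell look-alikes from the thing itself.
- ctrl.search_frame(thing, camera): "extent" ([left, top, width, height] in pixels, round what is visible of it).
- ctrl.cut_out(thing, camera): "region" (480x640 bool, what is visible of it) and "extent" ([left, top, width, height] in pixels, round what is visible of it).
The state is a dict: "time": time; "qpos": joint angles; "joint_vel": joint speeds; "tau": joint torques, N m; "ee_pos": TCP position; "tcp_rot": TCP orientation; "force": force on the tool from outside, world axes, zero at the start; "torque": the same for the moment, N m; "opening": opening from 0.0 (shut) to 1.0 (fully open); "gripper_force": force on a finger pad.
Only numpy, scipy, OpenCV 4.12 (cv2) and the standard library are available. Lean on these libraries where they do the work, as an engineer would, in place of code of your own. Each camera call takes 0.05 s, during which the arm holds its last target. There are 200 camera calls.

### The job

Turn the black latch knob on the sloping rack clockwise by a quarter turn so that its steel bar frees the two storage boxes. Then stack both on the like box standing on the counter, first the one with lugs on its lid and the flat-lidded one on top, each set down gently (not dropped) so that its base recesses lock fully over the lugs below. Leave the bottom box and everything else on the counter where it stands, and let go of the finished stack.

Things in the scene. Friction and masses are not known exactly. Their poses are not given: they have to be found in the camera images.
- rack: fixed plywood rack, 312 wide (y), 145 deep; origin on the counter. Its board rises at 30 degrees from its low -x side (roughly facing the robot) towards +x; board surface 55 above the origin. One box lies in each of two bays (either may hold either) centred at y = +88 and -88, +-6, long axis up the slope, lower end on a 15 high stop lip, so box z leans 30 degrees to the rack's -x. No side walls
- latch (a joint): turn latch amid the rack, rad, 0 to 1.571 (stops), growing clockwise seen looking down on the board, about the board's normal. At 0 its steel bar (148 x 20 x 5, underside 52 off the board, 4 off the lids) lies along rack y, 16 over each lid; at 1.571 it lies up the slope, clear of both. Free above 1.2. Starts at 0 to 0.3, stays where left (0.06 N m friction)
- latch_grip (a point): grip point of the latch, on its axis, 70 off the board: black bar-shaped knob on the steel bar, 40 long (this point's y, along the steel bar), 14 thick (x), its top 13 above and the steel bar's top 13 below this point. z is the turning axis, the board's normal, 30 degrees from vertical; x and y turn with the latch
- lug_box: grey plastic storage box, white lid, 120 long (x) x 60 wide (y) x 48 high to the lid surface (z), 0.2-0.45 kg, plain sides, small black clips stick 8 out of its ends. Origin: centre of underside. Underside: two 22 x 22 recesses, 11 deep, at x = +-38, y = 0. Lid: two tapered lugs at x = +-38, y = 0, 18 wide at foot, 10 at top, 9 high. Starts in one bay of the rack; middle of the stack
- plain_box: grey plastic storage box, white lid, 120 long (x) x 60 wide (y) x 48 high to the lid surface (z), 0.2-0.45 kg, plain sides, small black clips stick 8 out of its ends. Origin: centre of underside. Underside: two 22 x 22 recesses, 11 deep, at x = +-38, y = 0. Flat lid, no lugs. Starts in the other bay of the rack; top of the stack
- base_box: box standing loose, upright on the counter, same form and sizes as lug_box, 0.8 kg. Origin: centre of underside, x along its length. Lid: two tapered lugs at x = +-38, y = 0, 18 wide at foot, 10 at top, 9 high. A box locked on it has its origin 48 above this one's; either end may face either way. Bottom of the stack
- jar: glass jar of screws with a steel twist cap, 66 across, 85 high, standing loose about 130 from the base box's centre beyond its far (+x) end; origin under its centre. Bystander
- tin: round lidded steel tin, 70 across, 80 high, standing loose beside the base box, about 110 from its centre towards its +y; origin under its centre. Bystander
- ladle: aluminium ladle, 190 long, lying loose in front of the base box (nearer the robot), under 40 high. Bystander
- hammer: steel claw hammer, 260 long, lying loose in front of the rack, under 40 high. Bystander
- level: orange spirit level, 230 long (its y) x 22 x 45 high, standing loose on its edge behind the rack; origin under its centre. Bystander
- tumbler: steel tumbler, 72 across, 95 high, standing loose towards the back; origin under its centre. Bystander
- mug: white mug, 80 across, 85 high, standing loose on the left side (+y); origin under its centre. Bystander
There are look-alikes about, which are no part of the job. Leave any brown look-alike of the lug_box alone. What is shaped like the plain_box but yellow is not meant.

How it is judged:
On the way, in this order (a step that is already met when the one before it is completed fails the run):
1. the latch is turned clear of the boxes (value of joint latch above 1.2 rad), for 0.1 s.
2. the lugged box is locked on the base box and let go (x of lug_box in the frame of base_box between -0.004 and 0.004 m and y of lug_box in the frame of base_box between -0.004 and 0.004 m and z of lug_box in the frame of base_box between 0.045 and 0.0505 m and angle between the x axis of lug_box and the x axis of base_box, either way round below 0.06 rad and angle between lug_box's own z axis and vertical below 0.05 rad and contact force between lug_box and the fingers below 0.2 N), for 0.2 s.
At the end, for the whole second after the job is handed in: Base box upright on the counter; lugged box locked on it and flat-lidded box locked on that: each within 4 mm sideways of the box below in x and y, seated 45 to 50.5 mm above it (48 nominal), long axes within 0.06 rad, upright within 0.05 rad, all at rest and released (x of lug_box in the frame of base_box between -0.004 and 0.004 m and y of lug_box in the frame of base_box between -0.004 and 0.004 m and z of lug_box in the frame of base_box between 0.045 and 0.0505 m and angle between the x axis of lug_box and the x axis of base_box, either way round below 0.06 rad and angle between each of lug_box, plain_box, base_box's own z axis and vertical below 0.05 rad and x of plain_box in the frame of lug_box between -0.004 and 0.004 m and y of plain_box in the frame of lug_box between -0.004 and 0.004 m and z of plain_box in the frame of lug_box between 0.045 and 0.0505 m and angle between the x axis of plain_box and the x axis of lug_box, either way round below 0.06 rad and linear speed of each of base_box, lug_box, plain_box below 0.02 m/s and angular speed of each of base_box, lug_box, plain_box below 0.15 rad/s); the robot touches nothing.
It fails at once if the base box is moved by more than 30 mm (distance of base_box from where it was at the start of the episode above 0.03 m).
It fails at once if a box is dropped onto the one below (over 0.4 m/s just above its seat) ((linear speed of lug_box above 0.4 m/s and x of lug_box in the frame of base_box between -0.03 and 0.03 m and y of lug_box in the frame of base_box between -0.03 and 0.03 m and z of lug_box in the frame of base_box between 0.04 and 0.09 m) or (linear speed of plain_box above 0.4 m/s and x of plain_box in the frame of lug_box between -0.03 and 0.03 m and y of plain_box in the frame of lug_box between -0.03 and 0.03 m and z of plain_box in the frame of lug_box between 0.04 and 0.09 m)).
It fails at once if a bystander is moved by more than 40 mm (distance of any of jar, tin, ladle, hammer, level, tumbler, mug from where it was at the start of the episode above 0.04 m).
It fails at once if a standing bystander is tipped over (angle between any of jar, tin, level, tumbler, mug's own z axis and vertical above 0.6 rad).
It also fails if it takes over 67 s, if anything falls off the work surface, if the arm or the gripper's body presses on something with over 40 N, if the wrist force passes 120 N, or if a joint passes its speed limit or range.

## Working session

There is one attempt and no reset: what is moved stays moved. The work goes in short steps, Python scripts to look and compute and a shell command to move; the robot and the scene stay as the last step left them, time stands still between calls to the robot, and variables do not carry over. Pictures are saved under pics/ and viewed, at most 10 in all, crops included, and the job is handed in when it is done.

```bash
mkdir -p pics; ls; cat > h.py <<'E'
import numpy as np, cv2
from scipy.spatial.transform import Rotation as R
from workcell import ctrl
def cloud(c):
    K,D=np.array(c["intrinsics"],float),np.array(c["D"],float)
    v,u=np.mgrid[0:480,0:640]
    n=cv2.undistortPoints(np.stack([u,v],-1).reshape(-1,1,2).astype(np.float64),K,D).reshape(480,640,2)
    z=c["depth"].astype(float)
    P=np.dstack([n*z[...,None],z])
    Rm=cv2.Rodrigues(np.array(c["rvec"],float))[0]
    W=(P-np.array(c["tvec"],float).ravel())@Rm
    W[z<=0]=np.nan
    return W
def save(n,im): cv2.imwrite(n,np.ascontiguousarray(im[...,::-1]))
E
python3 - <<'E'
from h import *
np.set_printoptions(precision=4,suppress=True)
ims={}
for cam in("scene","top"):
    c=ctrl.camera(cam); W=cloud(c); im=c["frame"].copy()
    np.savez(f"{cam}0.npz",W=W,im=im)
    for t in ["rack","latch","lug_box","plain_box","base_box","jar","tin","ladle","hammer","level","tumbler","mug"]:
        for d in ctrl.cut_out(t,cam)[:4]:
            if d["p"]<.2: continue
            P=W[d["region"]]; P=P[~np.isnan(P[:,0])]
            if len(P): print(cam,t,round(d["p"],2),d["extent"],np.median(P,0),np.percentile(P,[2,98],axis=0).ravel())
    save(f"pics/{cam}0.png",im)
s=ctrl.state(); print(s)
E
```

```text
pics
scene rack 0.74 [219.2, 211.6, 99.7, 73.6] [ 0.6262 -0.1599  0.055 ] [ 0.5008 -0.3613  0.0027  0.6386 -0.0585  0.1192]
scene rack 0.58 [211.6, 244.4, 44.7, 40.3] [ 0.7139 -0.1991  0.0429] [ 0.6953 -0.311   0.0048  0.7218 -0.0869  0.0504]
scene rack 0.21 [389.1, 287.7, 25.6, 40.1] [0.4978 0.2877 0.0601] [0.4521 0.246  0.002  0.516  0.3076 0.0836]
scene latch 0.75 [268.8, 211.9, 17.6, 16.8] [ 0.5291 -0.2111  0.1171] [ 0.5145 -0.2754  0.096   0.5476 -0.1576  0.133 ]
scene latch 0.58 [334.3, 299.0, 23.9, 33.6] [0.6367 0.2206 0.0598] [0.6017 0.182  0.0071 0.6565 0.2364 0.0886]
scene lug_box 0.75 [235.4, 207.9, 36.9, 22.2] [ 0.5732 -0.2785  0.0965] [ 0.5121 -0.3329  0.0463  0.6118 -0.2694  0.1274]
scene lug_box 0.66 [221.5, 196.0, 39.6, 24.4] [ 0.4981 -0.4826  0.0481] [ 0.4346 -0.5274  0.0127  0.5575 -0.4596  0.0565]
scene plain_box 0.77 [268.5, 228.2, 44.9, 26.6] [ 0.5567 -0.1079  0.0907] [ 0.4783 -0.2207  0.0268  0.6037 -0.0989  0.1265]
scene plain_box 0.65 [316.6, 202.1, 36.5, 22.8] [ 0.2824 -0.2341  0.041 ] [ 0.2327 -0.2958  0.0034  0.3153 -0.1831  0.0543]
scene base_box 0.87 [351
[... 3149 characters left out ...]
0.52 [434.0, 198.1, 29.3, 54.2] [ 0.5498 -0.3009  0.0966] [ 0.488  -0.3322  0.0542  0.6082 -0.2737  0.1249]
top mug 0.58 [116.2, 268.5, 41.3, 32.2] [0.412  0.5488 0.0386] [ 0.3704  0.4769 -0.0009  0.4448  0.5783  0.0863]
{'time': 1.3, 'qpos': array([ 1.1494,  0.2999,  1.5211, -0.    ,  1.3207, -0.0666]), 'joint_vel': array([ 0.0009, -0.0003, -0.0006,  0.0004, -0.0011,  0.0001]), 'tau': array([  0.0033, -54.3354, -36.1984,   0.0001,   0.0005,  -0.    ]), 'ee_pos': array([0.1911, 0.5157, 0.4047]), 'tcp_rot': array([ 0.1765,  0.9843, -0.    ,  0.    ]), 'force': array([-0.4922,  0.1367, -0.8485]), 'torque': array([ 0.0149,  0.0053, -0.0414]), 'gripper_force': 0.0, 'opening': 1.0004760295642758}
```

```bash
python3 - <<'E'
from h import *
d=np.load("top0.npz"); im=d["im"]
save("pics/topcrop.png",cv2.resize(im[110:360,100:540],None,fx=1.8,fy=1.8,interpolation=cv2.INTER_CUBIC))
s=np.load("scene0.npz")["im"]
save("pics/scenecrop.png",cv2.resize(s[170:350,190:500],None,fx=2.5,fy=2.5,interpolation=cv2.INTER_CUBIC))
E
```

```text
(no output)
```

View pics/topcrop.png

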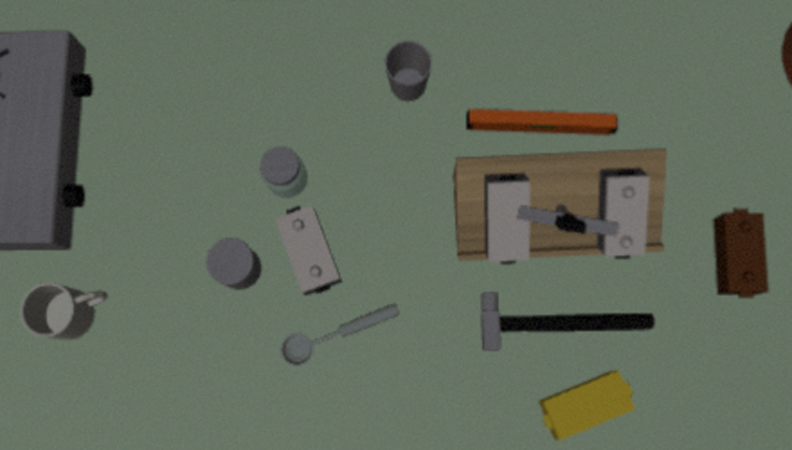

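View pics/scenecrop.png

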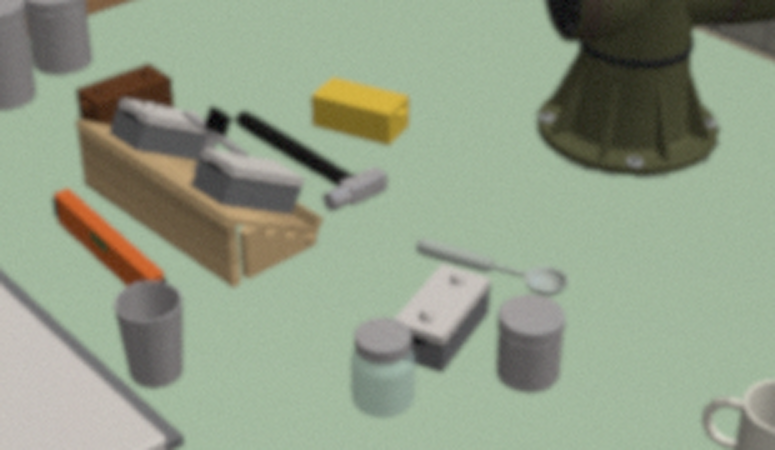

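```bash
cat > m.py <<'E'
from h import *
np.set_printoptions(precision=4,suppress=True)
d=np.load("top0.npz"); W=d["W"]; im=d["im"].astype(int)
ok=~np.isnan(W[...,0])
# board normal from lids+board: fit yaw/slope using lid points, RANSAC-ish
def plane(P):
    for _ in range(8):
        c=P.mean(0); n=np.linalg.svd(P-c,full_matrices=False)[2][2]; n*=np.sign(n[2])
        r=(P-c)@n; P=P[abs(r)<max(.003,1.5*r.std())] if abs(r).max()>.004 else P
    return c,n
def box(r):
    x0,x1,y0,y1=r
    return ok&(W[...,0]>x0)&(W[...,0]<x1)&(W[...,1]>y0)&(W[...,1]<y1)
bright=im.min(2)>110
print("bright lvl",im[225,450],im[225,382],im[250,272])
for nm,r in (("lug",(.47,.63,-.345,-.26)),("plain",(.47,.62,-.175,-.09))):
    m=box(r)&bright; c,n=plane(W[m])
    print(nm,m.sum(),c,"n",n,"tilt",np.degrees(np.arccos(n[2])),"yaw",np.degrees(np.arctan2(n[1],n[0]))-180)
# whole rack region: heights above lid-plane-derived board
m=box((.47,.65,-.38,-.05))
for lab,lo,hi in (("lids",-.004,.004),):
    pass
P=W[m]
# board points: brown
br=m&(im[...,0]-im[...,2]>30)
c,n=plane(W[br]); print("board",br.sum(),c,n,np.degrees(np.arccos(n[2])),np.degrees(np.arctan2(n[1],n[0]))-180)
E
python3 m.py
```

```text
bright lvl [121 118 115] [124 121 119] [123 119 116]
lug 749 [ 0.5393 -0.3062  0.0962] n [-0.4937 -0.0187  0.8694] tilt 29.609681493438423 yaw -357.8268326747467
plain 855 [ 0.5313 -0.1315  0.0958] n [-0.5011 -0.021   0.8652] tilt 30.09922260877449 yaw -357.6039837167392
board 3281 [ 0.5819 -0.2047  0.0678] [-0.495  -0.019   0.8687] 29.69172073719029 -357.79820944234893
```

```bash
cat >> m.py <<'E'
print('----')
yaw=np.radians(2.4); t=np.radians(30)
Rr=R.from_euler('z',yaw).as_matrix()@R.from_euler('y',-t).as_matrix()  # cols: upslope, rack y, normal
w0=None
bp=W[br]@Rr; w0=np.median(bp[:,2]); print("board w",w0)
Q=W@Rr; Q[...,2]-=w0
def rect(m,ax=(0,1)):
    p=Q[m][:,:2]; (cx,cy),(a,b),an=cv2.minAreaRect((p*1000).astype(np.float32)); return np.array([cx,cy,a,b,an])
big=box((.45,.68,-.40,-.03))
for nm,r in (("lug",(-.36,-.25)),("plain",(-.19,-.08))):
    m=big&bright&(abs(Q[...,2]-.048)<.005)&(Q[...,1]>r[0])&(Q[...,1]<r[1])
    p=Q[m]; print(nm,"med w",np.median(p[:,2]),"u",np.percentile(p[:,0],[1,99]),"v",np.percentile(p[:,1],[1,99]),rect(m))
    hi=box((.45,.68,-.40,-.03))&(Q[...,2]>.0525)&(Q[...,1]>r[0]-.0)&(Q[...,1]<r[1])
    cc=[(p[0],p[1],p[2]) for p in Q[hi]]
m=big&(Q[...,2]>.070); p=Q[m]; print("knob",m.sum(),p[:,:2].mean(0),p.max(0),"w med",np.median(p[:,2]),rect(m))
m=big&(abs(Q[...,2]-.057)<.005)&(abs(Q[...,1]-p[:,1].mean())<.085)&(abs(Q[...,0]-p[:,0].mean())<.035)
p=Q[m]; c=p.mean(0); e=np.linalg.svd((p-c)[:,:2],full_matrices=False)[2][0]; print("bar",m.sum(),c,"dir deg from v",np.degrees(np.arctan2(e[0],e[1])),rect(m))
uv=Q[big&(Q[...,2]>.070)][:,:2].mean(0)
print("grip pt world",Rr@np.array([uv[0],uv[1],.070+w0]))
# base
m=box((.40,.60,.09,.24))&(abs(W[...,2]-.048)<.005)&bright
p=W[m][:,:2]; print("base",m.sum(),np.median(W[m][:,2]),cv2.minAreaRect((p*1000).astype(np.float32)))
c=p.mean(0);e=np.linalg.svd(p-c,full_matrices=False)[2][0]; print(c,np.degrees(np.arctan2(e[1],e[0]))%180)
m=box((.40,.60,.09,.24))&(W[...,2]>.0545)
lg=cv2.connectedComponentsWithStats(m.astype(np.uint8))
for i in range(1,lg[0]):
    if lg[2][i,4]>3: q=W[lg[1]==i]; print("lug",lg[2][i],q.mean(0))
E
python3 m.py | sed -n '/----/,$p'
```

```text
----
board w -0.22761663798520212
lug med w 0.04783395719135608 u [0.4438 0.5579] v [-0.3546 -0.2996] [ 500.8433 -327.2009   56.7164  118.779    89.9156]
plain med w 0.04790013238934056 u [0.445  0.5583] v [-0.1832 -0.1277] [ 500.9919 -155.5004  118.5473   56.3077    0.0209]
knob 106 [ 0.5046 -0.2395] [ 0.5141 -0.22    0.0897] w med 0.08204893526765288 [ 503.6049 -240.0574   39.6724   13.8718   77.7909]
bar 336 [ 0.5052 -0.2388  0.0568] dir deg from v 11.095695026367087 [ 503.3138 -240.9389   68.2212  164.6275    1.2349]
grip pt world [ 0.5254 -0.2177  0.1158]
base 783 0.04734179843917082 ((502.6421813964844, 165.87359619140625), (117.5348892211914, 58.02488708496094), 20.851186752319336)
[0.5018 0.1655] 20.508742874475644
lug [249 209  14   7  63] [0.5962 0.2034 0.0701]
lug [272 259   4   4   6] [0.4649 0.155  0.056 ]
```

```bash
cat > p.py <<'E'
from h import *
import json
np.set_printoptions(precision=4,suppress=True)
yaw=np.radians(2.4); w0=-.2276
Rr=R.from_euler('z',yaw).as_matrix()@R.from_euler('y',-np.pi/6).as_matrix()
G=.155
def rackpose(u,v,w,ydir):   # ydir: tool y angle in board uv, deg from u towards v
    a=np.radians(ydir); y=Rr@[np.cos(a),np.sin(a),0]; z=-Rr[:,2]
    return Rr@np.array([u,v,w+w0]), np.column_stack([np.cross(y,z),y,z])
def flat(x,y,z,ydir):
    a=np.radians(ydir); yy=np.array([np.cos(a),np.sin(a),0]); zz=np.array([0,0,-1.])
    return np.array([x,y,z]), np.column_stack([np.cross(yy,zz),yy,zz])
def cur():
    s=ctrl.state(); M=R.from_quat(s["tcp_rot"]).as_matrix(); return np.array(s["ee_pos"])+G*M[:,2],M
def plan(targets,jaw,dmax=.05,amax=8.,start=None):
    g,M=start or cur(); 
    for tg,tM in targets:
        rv=R.from_matrix(M.T@tM).as_rotvec(); n=int(max(1,np.ceil(np.linalg.norm(tg-g)/dmax),np.ceil(np.degrees(np.linalg.norm(rv))/amax)))
        step=np.round(np.degrees(rv)/n,1); g0=g; rows=[]
        for i in range(1,n+1):
            M2=M@R.from_rotvec(np.radians(step)).as_matrix()
            g2=g0+(tg-g0)*i/n
            d=np.round(M.T@((g2-G*M2[:,2])-(g-G*M[:,2])),4)
            rows.append([*d.tolist(),*step.tolist(),jaw]); g=(g-G*M[:,2])+M@d+G*M2[:,2]; M=M2
        for k in range(0,n,5): print(json.dumps(rows[k:k+5]).replace(" ",""))
        print("--",tg)
E
python3 - <<'E'
from p import *
print(cur())
plan([rackpose(.504,-.240,.145,-11.5)],150)
E
```

```text
(array([0.1911, 0.5157, 0.2497]), array([[-0.9377,  0.3474,  0.    ],
       [ 0.3474,  0.9377, -0.    ],
       [-0.    , -0.    , -1.    ]]))
[[-0.0307,-0.0414,0.0044,-1.8,-0.9,4.8,150],[-0.0336,-0.0387,0.0039,-1.8,-0.9,4.8,150],[-0.0362,-0.0356,0.0034,-1.8,-0.9,4.8,150],[-0.0387,-0.0323,0.0032,-1.8,-0.9,4.8,150],[-0.0408,-0.0289,0.003,-1.8,-0.9,4.8,150]]
[[-0.0426,-0.0253,0.003,-1.8,-0.9,4.8,150],[-0.0441,-0.0215,0.0031,-1.8,-0.9,4.8,150],[-0.0453,-0.0176,0.0034,-1.8,-0.9,4.8,150],[-0.0462,-0.0137,0.0038,-1.8,-0.9,4.8,150],[-0.0466,-0.0097,0.0044,-1.8,-0.9,4.8,150]]
[[-0.0469,-0.0057,0.0051,-1.8,-0.9,4.8,150],[-0.0467,-0.0017,0.0058,-1.8,-0.9,4.8,150],[-0.0461,0.0021,0.0068,-1.8,-0.9,4.8,150],[-0.0454,0.006,0.0079,-1.8,-0.9,4.8,150],[-0.0441,0.0098,0.009,-1.8,-0.9,4.8,150]]
[[-0.0426,0.0132,0.0102,-1.8,-0.9,4.8,150]]
-- [ 0.4874 -0.2198  0.1805]
```

```bash
python3 -m creep '[[-0.031,-0.041,0.004,-1.8,-0.9,4.8,150],[-0.034,-0.039,0.004,-1.8,-0.9,4.8,150],[-0.036,-0.036,0.003,-1.8,-0.9,4.8,150],[-0.039,-0.032,0.003,-1.8,-0.9,4.8,150],[-0.041,-0.029,0.003,-1.8,-0.9,4.8,150]]' && python3 -m creep '[[-0.043,-0.025,0.003,-1.8,-0.9,4.8,150],[-0.044,-0.022,0.003,-1.8,-0.9,4.8,150],[-0.045,-0.018,0.003,-1.8,-0.9,4.8,150],[-0.046,-0.014,0.004,-1.8,-0.9,4.8,150],[-0.047,-0.010,0.004,-1.8,-0.9,4.8,150]]' && python3 -m creep '[[-0.047,-0.006,0.005,-1.8,-0.9,4.8,150],[-0.047,-0.002,0.006,-1.8,-0.9,4.8,150],[-0.046,0.002,0.007,-1.8,-0.9,4.8,150],[-0.045,0.006,0.008,-1.8,-0.9,4.8,150],[-0.044,0.010,0.009,-1.8,-0.9,4.8,150]]' && python3 -m creep '[[-0.043,0.013,0.010,-1.8,-0.9,4.8,150],[0,0,0,0,0,0,150],[0,0,0,0,0,0,150]]'
python3 - <<'E'
from p import *
print(cur(),ctrl.state()["qpos"])
plan([rackpose(.504,-.240,.120,-11.5),rackpose(.504,-.240,.078,-11.5)],150)
E
```

```text
time: 1.92
ee_pos: [0.2615, 0.2699, 0.3816]
tcp_rot: [0.377, 0.922, 0.07, 0.053]
force: [1.1, -0.3, 0.3]
opening: 0.416
gripper_force: 0.0
time: 2.55
ee_pos: [0.327, 0.0364, 0.3539]
tcp_rot: [0.558, 0.812, 0.137, 0.102]
force: [1.1, 1.0, -0.8]
opening: 0.415
gripper_force: 0.0
time: 3.18
ee_pos: [0.3958, -0.1849, 0.3221]
tcp_rot: [0.71, 0.661, 0.196, 0.146]
force: [1.0, 0.3, 0.6]
opening: 0.411
gripper_force: 0.0
time: 3.55
ee_pos: [0.4096, -0.2262, 0.3156]
tcp_rot: [0.735, 0.628, 0.206, 0.153]
force: [0.1, -0.7, -0.4]
opening: 0.414
gripper_force: 0.0
(array([ 0.4863, -0.2211,  0.181 ]), array([[ 0.1272,  0.8596,  0.4949],
       [ 0.9858, -0.1649,  0.0331],
       [ 0.11  ,  0.4836, -0.8683]])) [-0.6318  0.1698  1.9314  0.5202  0.6968 -0.8203]
[[0.0027,-0.0004,0.0261,-0.4,-0.6,-0.1,150]]
-- [ 0.4999 -0.2193  0.1588]
[[-0.0,-0.0,0.042,-0.0,-0.0,0.0,150]]
-- [ 0.5209 -0.2184  0.1224]
```

```bash
python3 -m creep '[[0.003,0,0.026,-0.4,-0.6,-0.1,150],[0,0,0.020,0,0,0,150],[0,0,0.022,0,0,0,150],[0,0,0,0,0,0,150],[0,0,0,0,0,0,255]]' 30 && python3 -m creep '[[0,0,0,0,0,0,255],[0,0,0,0,0,0,255],[0,0,0,0,0,0,255]]'
python3 - <<'E'
from p import *
print(cur()[0],ctrl.state())
c=ctrl.camera("scene"); save("pics/grip.png",cv2.resize(c["frame"][150:330,180:400],None,fx=3,fy=3,interpolation=cv2.INTER_CUBIC))
E
```

```text
time: 4.18
ee_pos: [0.4439, -0.2215, 0.2581]
tcp_rot: [0.735, 0.627, 0.204, 0.16]
force: [-0.1, -0.8, 0.3]
opening: 0.209
gripper_force: 0.0
time: 4.55
ee_pos: [0.443, -0.2216, 0.2576]
tcp_rot: [0.735, 0.627, 0.204, 0.159]
force: [-14.4, 1.9, 4.6]
opening: 0.159
gripper_force: 29.9
[ 0.5203 -0.2181  0.1234] {'time': 4.55, 'qpos': array([-0.58  ,  0.3181,  1.9064,  0.5842,  0.5577, -0.8669]), 'joint_vel': array([ 0.0009,  0.0005, -0.0004,  0.0005, -0.0007,  0.0006]), 'tau': array([  2.0603, -47.5546, -34.3177,   1.5902,  -2.3989,  -0.0215]), 'ee_pos': array([ 0.443 , -0.2216,  0.2576]), 'tcp_rot': array([0.7349, 0.627 , 0.2039, 0.1588]), 'force': array([-14.3535,   1.8897,   4.6004]), 'torque': array([0.332 , 1.8979, 0.2205]), 'gripper_force': 29.875264763832092, 'opening': 0.1590564902400987}
```

View pics/grip.png

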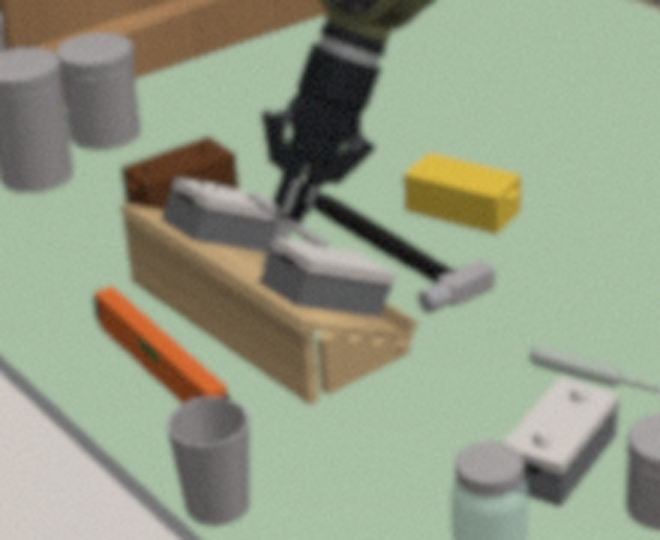

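```bash
python3 -m creep '[[0,-0.001,0,0,0,5,255],[0,0,0,0,0,9,255],[0,0,0,0,0,9,255],[0,0,0,0,0,9,255],[0,0,0,0,0,9,255]]' && python3 -m creep '[[0,0,0,0,0,9,255],[0,0,0,0,0,9,255],[0,0,0,0,0,9,255],[0,0,0,0,0,6,255],[0,0,0,0,0,0,255]]'
python3 - <<'E'
from p import *
print(cur(),ctrl.state()["qpos"],ctrl.state()["torque"])
y=cur()[1][:,1]@Rr; print("latch angle",np.degrees(np.arctan2(-y[1],y[0])))
E
```

```text
time: 5.22
ee_pos: [0.4431, -0.2217, 0.2578]
tcp_rot: [0.908, 0.327, 0.248, 0.078]
force: [3.8, -1.8, -1.7]
opening: 0.153
gripper_force: 29.2
time: 5.85
ee_pos: [0.4432, -0.2221, 0.2579]
tcp_rot: [0.964, 0.057, 0.26, 0.006]
force: [6.1, -5.6, -4.4]
opening: 0.156
gripper_force: 29.3
(array([ 0.5211, -0.2193,  0.1239]), array([[ 0.858 ,  0.1071,  0.5023],
       [ 0.1131, -0.9934,  0.0185],
       [ 0.501 ,  0.0409, -0.8645]])) [-0.5806  0.3181  1.906   0.5871  0.5531  0.4235] [-0.8039 -0.2843 -0.5316]
latch angle 85.57883856668408
```

```bash
python3 -m creep '[[0,0,0,0,0,0,150],[0,0,0,0,0,0,150],[0,0,-0.04,0,0,0,150],[0,0,-0.05,0,0,0,150],[0,0,0,0,0,0,0]]'
python3 - <<'E'
from p import *
c=ctrl.camera("top"); save("pics/x.png",c["frame"]); W=cloud(c); Q=W@Rr; Q[...,2]-=w0
m=(abs(Q[...,2]-.057)<.004)&(abs(Q[...,0]-.504)<.09)&(abs(Q[...,1]+.24)<.03); p=Q[m][:,:2]
if len(p)>20: e=np.linalg.svd(p-p.mean(0),full_matrices=False)[2][0]; print("bar",len(p),p.mean(0),np.degrees(np.arctan2(e[0],e[1])))
plan([rackpose(.5008,-.3272,.110,-90),rackpose(.5008,-.3272,.020,-90)],0,dmax=.045)
E
```

```text
time: 6.48
ee_pos: [0.3974, -0.2237, 0.3377]
tcp_rot: [0.964, 0.058, 0.261, 0.007]
force: [0.3, 0.3, -0.4]
opening: 0.611
gripper_force: 0.0
bar 212 [ 0.5316 -0.2381] -95.085709162791
[[-0.0033,0.0287,0.0199,0.0,-0.1,1.5,0],[-0.0025,0.0288,0.0199,0.0,-0.1,1.5,0],[-0.0018,0.0289,0.0199,0.0,-0.1,1.5,0]]
-- [ 0.5058 -0.3063  0.1486]
[[0.0001,-0.0001,0.03,0.0,0.0,0.0,0],[0.0001,-0.0,0.03,0.0,0.0,0.0,0],[0.0,-0.0001,0.03,0.0,0.0,0.0,0]]
-- [ 0.5507 -0.3044  0.0706]
```

```bash
python3 -m creep '[[-0.003,0.029,0.02,0,-0.1,1.5,0],[-0.002,0.029,0.02,0,-0.1,1.5,0],[-0.002,0.029,0.02,0,-0.1,1.5,0],[0,0,0.03,0,0,0,0],[0,0,0.03,0,0,0,0]]' && python3 -m creep '[[0,0,0.020,0,0,0,0],[0,0,0.010,0,0,0,0],[0,0,0,0,0,0,0],[0,0,0,0,0,0,255],[0,0,0,0,0,0,255]]' 45 && python3 -m creep '[[0,0,0,0,0,0,255],[0,0,0,0,0,0,255],[0,0,0,0,0,0,255]]'
python3 - <<'E'
from p import *
s=ctrl.state(); g,M=cur(); print(g@Rr-[0,0,w0],s["force"],s["opening"]*85,s["gripper_force"])
c=ctrl.camera("scene"); save("pics/grip2.png",cv2.resize(c["frame"][150:330,180:400],None,fx=3,fy=3,interpolation=cv2.INTER_CUBIC))
E
```

```text
time: 7.15
ee_pos: [0.4597, -0.3084, 0.2271]
tcp_rot: [0.967, 0.02, 0.256, -0.006]
force: [0.7, -0.6, -0.0]
opening: 0.998
gripper_force: 0.0
time: 7.78
ee_pos: [0.474, -0.308, 0.2041]
tcp_rot: [0.966, 0.02, 0.257, -0.005]
force: [-0.3, 0.6, 1.2]
opening: 0.695
gripper_force: 48.9
time: 8.15
ee_pos: [0.4741, -0.308, 0.2041]
tcp_rot: [0.966, 0.02, 0.257, -0.005]
force: [-6.4, 1.1, 7.8]
opening: 0.698
gripper_force: 49.6
[ 0.5005 -0.3277  0.0189] [-6.3647  1.1258  7.8029] 59.29092414896693 49.58466218900867
```

View pics/grip2.png

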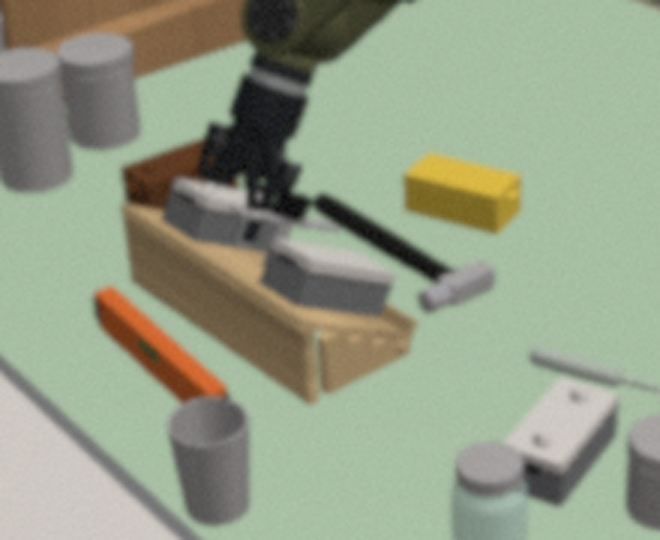

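```bash
python3 - <<'E'
from p import *
plan([rackpose(.5005,-.3277,.064,-90),flat(.50,-.29,.24,-90),flat(.5026,.1659,.20,-69.3)],255,dmax=.045,amax=6)
E
```

```text
[[-0.0003,0.0,-0.0225,0.0,0.1,0.0,255],[-0.0003,0.0001,-0.0226,0.0,0.1,0.0,255]]
-- [ 0.5285 -0.3058  0.1086]
[[0.0204,-0.003,-0.0207,-0.1,-5.0,0.4,255],[0.0186,-0.0031,-0.0212,-0.1,-5.0,0.4,255],[0.0166,-0.003,-0.0216,-0.1,-5.0,0.4,255],[0.0146,-0.0031,-0.0218,-0.1,-5.0,0.4,255],[0.0126,-0.0029,-0.0218,-0.1,-5.0,0.4,255]]
[[0.0107,-0.003,-0.0216,-0.1,-5.0,0.4,255]]
-- [ 0.5  -0.29  0.24]
[[0.0002,-0.0414,0.0036,0.0,0.0,-1.9,255],[0.0016,-0.0415,0.0037,0.0,0.0,-1.9,255],[0.0029,-0.0413,0.0036,0.0,0.0,-1.9,255],[0.0043,-0.0412,0.0036,0.0,0.0,-1.9,255],[0.0057,-0.0411,0.0037,0.0,0.0,-1.9,255]]
[[0.007,-0.0408,0.0036,0.0,0.0,-1.9,255],[0.0084,-0.0406,0.0036,0.0,0.0,-1.9,255],[0.0097,-0.0403,0.0037,0.0,0.0,-1.9,255],[0.0111,-0.0399,0.0036,0.0,0.0,-1.9,255],[0.0123,-0.0396,0.0036,0.0,0.0,-1.9,255]]
[[0.0137,-0.0391,0.0037,0.0,0.0,-1.9,255]]
-- [0.5026 0.1659 0.2   ]
```

```bash
python3 -m creep '[[0,0,-0.015,0,0.1,0,255],[0,0,-0.03,0,0.1,0,255],[0.020,-0.003,-0.021,-0.1,-5,0.4,255],[0.019,-0.003,-0.021,-0.1,-5,0.4,255],[0.017,-0.003,-0.022,-0.1,-5,0.4,255]]' && python3 -m creep '[[0.015,-0.003,-0.022,-0.1,-5,0.4,255],[0.013,-0.003,-0.022,-0.1,-5,0.4,255],[0.011,-0.003,-0.022,-0.1,-5,0.4,255]]' && python3 -m creep '[[0,-0.041,0.004,0,0,-1.9,255],[0.002,-0.042,0.004,0,0,-1.9,255],[0.003,-0.041,0.004,0,0,-1.9,255],[0.004,-0.041,0.004,0,0,-1.9,255],[0.006,-0.041,0.004,0,0,-1.9,255]]' && python3 -m creep '[[0.007,-0.041,0.003,0,0,-1.9,255],[0.008,-0.041,0.003,0,0,-1.9,255],[0.010,-0.040,0.004,0,0,-1.9,255],[0.011,-0.040,0.003,0,0,-1.9,255],[0.012,-0.040,0.004,0,0,-1.9,255]]' && python3 -m creep '[[0.014,-0.039,0.004,0,0,-1.9,255],[0,0,0,0,0,0,255],[0,0,0,0,0,0,255]]'
python3 - <<'E'
from p import *
s=ctrl.state(); g,M=cur(); print(g,s["force"],s["torque"],s["opening"]*85,s["gripper_force"],s["qpos"])
for cam in("scene","top"):
    c=ctrl.camera(cam); np.savez(cam+"1.npz",W=cloud(c),im=c["frame"])
    f=c["frame"][150:400,200:500]; save(f"pics/{cam}1.png",cv2.resize(f,None,fx=2.4,fy=2.4,interpolation=cv2.INTER_CUBIC))
plan([flat(.5026,.1659,.127,-69.3)],255)
E
```

```text
time: 8.82
ee_pos: [0.4749, -0.2989, 0.3254]
tcp_rot: [0.992, 0.009, 0.128, -0.002]
force: [-0.4, 0.2, -3.1]
opening: 0.699
gripper_force: 51.1
time: 9.2
ee_pos: [0.5017, -0.2897, 0.3972]
tcp_rot: [1.0, -0.001, -0.002, -0.0]
force: [0.1, 0.3, -2.7]
opening: 0.692
gripper_force: 51.1
time: 9.82
ee_pos: [0.5028, -0.0819, 0.3763]
tcp_rot: [0.997, 0.083, -0.001, -0.0]
force: [1.1, -0.7, -3.3]
opening: 0.694
gripper_force: 51.1
time: 10.45
ee_pos: [0.5034, 0.1258, 0.3595]
tcp_rot: [0.986, 0.165, -0.0, -0.0]
force: [0.8, 0.0, -1.8]
opening: 0.699
gripper_force: 51.2
time: 10.82
ee_pos: [0.5043, 0.1658, 0.3554]
tcp_rot: [0.984, 0.181, -0.001, -0.0]
force: [-0.1, 0.3, -2.4]
opening: 0.698
gripper_force: 51.1
[0.5041 0.1658 0.2004] [-0.1393  0.3158 -2.4244] [-0.0331  0.0096  0.0092] 59.37135461201084 51.088086429554096 [0.2486 0.3037 1.6352 0.0006 1.2038 1.4556]
[[-0.0007,-0.0005,0.0368,-0.0,0.0,0.0,255],[-0.0007,-0.0005,0.0367,-0.0,0.0,0.0,255]]
-- [0.5026 0.1659 0.127 ]
```

View pics/scene1.png

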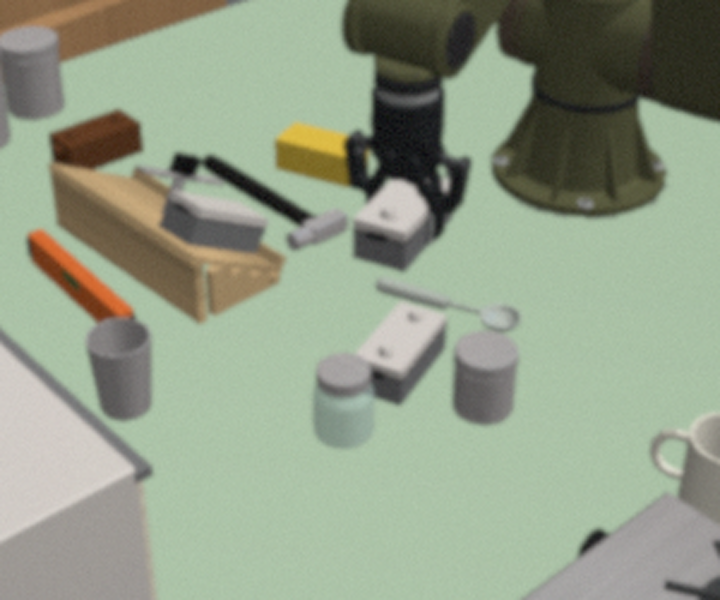

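```bash
cat > lid.py <<'E'
from p import *
def lid(f,ctr,yawd,zlo,zhi,name):
    d=np.load(f); W=d["W"]; im=d["im"]
    e=np.array([np.cos(np.radians(yawd)),np.sin(np.radians(yawd))]); n=np.array([-e[1],e[0]])
    L=(W[...,:2]-ctr)@e; T=(W[...,:2]-ctr)@n; z=W[...,2]
    m=(z>zlo)&(z<zhi)&(abs(L)<.085)&(abs(T)<.04)&(im.min(2)>95)&(im.max(2).astype(int)-im.min(2)<25)
    l,t,zz=L[m],T[m],z[m]
    A=np.column_stack([l,t,np.ones(len(l))]); k=np.ones(len(l),bool)
    for _ in range(5):
        s=np.linalg.lstsq(A[k],zz[k],rcond=None)[0]; k=abs(zz-A@s)<.003
    print(name,f,len(l),k.sum(),"slopes",s,"L",np.percentile(l[k],[0.5,99.5]),"T",np.percentile(t[k],[.5,99.5]))
E
python3 - <<'E'
from lid import *
g=cur()[0][:2]
for f in("scene1.npz","top1.npz"):
    lid(f,g,20.7,.215,.240,"held"); lid(f,np.array([.5026,.1659]),20.7,.042,.053,"base")
lid("scene0.npz",np.array([.5026,.1659]),20.7,.042,.053,"base"); lid("top0.npz",np.array([.5026,.1659]),20.7,.042,.053,"base")
E
```

```text
held scene1.npz 546 410 slopes [-0.0035  0.0091  0.231 ] L [-0.0554  0.0642] T [-0.0302  0.0323]
base scene1.npz 611 510 slopes [-0.0017  0.0019  0.049 ] L [-0.0614  0.0624] T [-0.0326  0.0296]Traceback (most recent call last):
  File "<stdin>", line 4, in <module>
  File "lid.py", line 11, in lid
    print(name,f,len(l),k.sum(),"slopes",s,"L",np.percentile(l[k],[0.5,99.5]),"T",np.percentile(t[k],[.5,99.5]))
                                               ~~~~~~~~~~~~~^^^^^^^^^^^^^^^^^
    return _quantile_unchecked(
        a, q, axis, out, overwrite_input, method, keepdims, weights)
    return _ureduce(a,
                    func=_quantile_ureduce_func,
    ...<5 lines>...
                    overwrite_input=overwrite_input,
                    method=method)
    r = func(a, **kwargs)
    result = _quantile(arr,
                       quantiles=q,
    ...<2 lines>...
                       out=out,
                       weights=wgt)
    slices_having_nans = np.isnan(arr[-1, ...])
                                  ~~~^^^^^^^^^
IndexError: index -1 is out of bounds for axis 0 with size 0
```

```bash
python3 - <<'E'
from lid import *
plan([flat(.5016,.1645,.110,-69.3),flat(.5016,.1645,.079,-69.3)],255,dmax=.03)
E
```

```text
[[-0.0007,-0.0,0.0226,-0.0,0.0,0.0,255],[-0.0007,-0.0,0.0227,-0.0,0.0,0.0,255],[-0.0007,-0.0,0.0226,-0.0,0.0,0.0,255],[-0.0007,-0.0,0.0226,-0.0,0.0,0.0,255]]
-- [0.5016 0.1645 0.11  ]
[[-0.0,-0.0,0.0155,-0.0,0.0,0.0,255],[-0.0,-0.0,0.0155,-0.0,0.0,0.0,255]]
-- [0.5016 0.1645 0.079 ]
```

```bash
python3 -m creep '[[-0.0007,0,0.0226,0,0,0,255],[-0.0007,0,0.0226,0,0,0,255],[-0.0007,0,0.0226,0,0,0,255],[-0.0007,0,0.0226,0,0,0,255],[0,0,0.010,0,0,0,255]]' && python3 -m creep '[[0,0,0.010,0,0,0,255],[0,0,0.009,0,0,0,255],[0,0,0,0,0,0,255]]' && python3 -m creep '[[0,0,0.003,0,0,0,255],[0,0,0.002,0,0,0,255],[0,0,0,0,0,0,255]]' && python3 -m creep '[[0,0,0.003,0,0,0,255],[0,0,0,0,0,0,255]]'
```

```text
time: 11.55
ee_pos: [0.5017, 0.1645, 0.254]
tcp_rot: [0.984, 0.18, -0.001, -0.0]
force: [0.1, -0.0, -1.3]
opening: 0.698
gripper_force: 51.1
time: 11.92
ee_pos: [0.5017, 0.1653, 0.2354]
tcp_rot: [0.984, 0.181, -0.001, -0.0]
force: [-0.1, 0.3, -2.6]
opening: 0.695
gripper_force: 51.1
time: 12.3
ee_pos: [0.5018, 0.1653, 0.2308]
tcp_rot: [0.983, 0.181, -0.001, -0.0]
force: [0.1, 0.5, -2.2]
opening: 0.699
gripper_force: 51.1
time: 12.55
ee_pos: [0.5017, 0.1653, 0.2276]
tcp_rot: [0.984, 0.181, -0.001, -0.0]
force: [0.2, 0.4, -2.3]
opening: 0.696
gripper_force: 51.1
```

```bash
python3 -m creep '[[0,0,0.002,0,0,0,255],[0,0,0.002,0,0,0,255],[0,0,0,0,0,0,255]]' && python3 -m creep '[[0,0,0.0015,0,0,0,255],[0,0,0,0,0,0,255]]'&& python3 -m creep '[[0,0,0.001,0,0,0,255],[0,0,0,0,0,0,255]]'
```

```text
time: 12.92
ee_pos: [0.5018, 0.1653, 0.2236]
tcp_rot: [0.983, 0.181, -0.001, -0.0]
force: [-0.1, -0.3, -3.6]
opening: 0.695
gripper_force: 51.1
time: 13.18
ee_pos: [0.5018, 0.1653, 0.2223]
tcp_rot: [0.983, 0.181, -0.0, -0.0]
force: [0.5, -1.3, -3.1]
opening: 0.7
gripper_force: 51.1
time: 13.42
ee_pos: [0.5018, 0.1653, 0.2215]
tcp_rot: [0.983, 0.181, -0.0, -0.0]
force: [2.1, -2.5, 0.5]
opening: 0.699
gripper_force: 51.6
```

```bash
python3 -m creep '[[0,0,0.001,0,0,0,255],[0,0,0,0,0,0,255]]' && python3 -m creep '[[0,0,0.001,0,0,0,255],[0,0,0,0,0,0,255]]'
```

```text
time: 13.68
ee_pos: [0.5019, 0.1653, 0.2214]
tcp_rot: [0.983, 0.181, -0.0, -0.0]
force: [-3.5, -3.7, 13.6]
opening: 0.699
gripper_force: 52.8
time: 13.92
ee_pos: [0.5019, 0.1653, 0.2213]
tcp_rot: [0.983, 0.181, -0.0, -0.0]
force: [-11.5, -5.8, 28.0]
opening: 0.695
gripper_force: 54.3
```

```bash
python3 -m creep '[[0,0,-0.0015,0,0,0,255],[0,0,0,0,0,0,30],[0,0,0,0,0,0,30],[0,0,0,0,0,0,30]]' && python3 -m creep '[[0,0,-0.02,0,0,0,30],[0,0,-0.045,0,0,0,30],[0,0,-0.05,0,0,0,30],[0,0,-0.04,0,0,0,0]]'
python3 - <<'E'
from p import *
plan([rackpose(.5010,-.1555,.135,-90)],0,dmax=.045,amax=6)
E
```

```text
time: 14.42
ee_pos: [0.5017, 0.1654, 0.2206]
tcp_rot: [0.983, 0.181, -0.001, -0.0]
force: [0.4, -0.3, -0.4]
opening: 0.883
gripper_force: 0.0
time: 14.92
ee_pos: [0.5018, 0.1652, 0.3778]
tcp_rot: [0.983, 0.181, 0.0, -0.0]
force: [-0.3, 0.3, -0.4]
opening: 0.997
gripper_force: 0.0
[[-0.0287,0.0372,0.0079,-0.7,4.2,2.6,0],[-0.0273,0.0379,0.0071,-0.7,4.2,2.6,0],[-0.0261,0.0385,0.0065,-0.7,4.2,2.6,0],[-0.0245,0.039,0.006,-0.7,4.2,2.6,0],[-0.0231,0.0396,0.0056,-0.7,4.2,2.6,0]]
[[-0.0216,0.04,0.0052,-0.7,4.2,2.6,0],[-0.02,0.0404,0.0051,-0.7,4.2,2.6,0]]
-- [ 0.4863 -0.1353  0.1703]
```

```bash
python3 -m creep '[[-0.029,0.037,0.008,-0.7,4.2,2.6,0],[-0.027,0.038,0.007,-0.7,4.2,2.6,0],[-0.026,0.039,0.007,-0.7,4.2,2.6,0],[-0.025,0.039,0.006,-0.7,4.2,2.6,0],[-0.023,0.040,0.006,-0.7,4.2,2.6,0]]' && python3 -m creep '[[-0.022,0.040,0.005,-0.7,4.2,2.6,0],[-0.020,0.040,0.005,-0.7,4.2,2.6,0],[0,0,0,0,0,0,0],[0,0,0,0,0,0,0]]'
python3 - <<'E'
from lid import *
for cam in("scene","top"):
    c=ctrl.camera(cam); np.savez(cam+"2.npz",W=cloud(c),im=c["frame"])
    try: lid(cam+"2.npz",np.array([.5026,.1659]),20.7,.088,.104,"stack")
    except Exception as e: print(e)
W=np.load("top2.npz")["W"]; Q=W@Rr; Q[...,2]-=w0
m=(abs(Q[...,2]-.048)<.005)&(abs(Q[...,0]-.5)<.09)&(abs(Q[...,1]+.1555)<.05)&(np.load("top2.npz")["im"].min(2)>105)
p=Q[m]; print("plain",len(p),np.percentile(p[:,:2],[1,99],axis=0)) if len(p) else 0
print(cur()[0]@Rr-[0,0,w0])
plan([rackpose(.5010,-.1555,.019,-90)],0,dmax=.03)
E
```

```text
time: 15.55
ee_pos: [0.4343, -0.0563, 0.3269]
tcp_rot: [0.981, 0.065, 0.185, -0.003]
force: [0.2, -0.5, -0.4]
opening: 1.001
gripper_force: 0.0
time: 16.05
ee_pos: [0.4093, -0.1385, 0.3026]
tcp_rot: [0.967, 0.019, 0.255, -0.005]
force: [0.0, 0.3, -0.7]
opening: 0.998
gripper_force: 0.0
stack scene2.npz 676 520 slopes [ 0.0024 -0.0125  0.0969] L [-0.0607  0.0623] T [-0.0303  0.0329]
stack top2.npz 1011 818 slopes [-0.0046  0.0063  0.0953] L [-0.0584  0.0609] T [-0.0281  0.0306]
plain 809 [[ 0.4615 -0.1832]
 [ 0.5605 -0.126 ]]
[ 0.4996 -0.1552  0.1331]
[[0.0003,0.0,0.0285,0.0,0.1,-0.0,0],[0.0002,0.0,0.0285,0.0,0.1,-0.0,0],[0.0002,0.0001,0.0286,0.0,0.1,-0.0,0],[0.0001,-0.0,0.0285,0.0,0.1,-0.0,0]]
-- [ 0.5442 -0.1328  0.0698]
```

```bash
python3 -m creep '[[0.001,0,0.030,0,0.1,0,0],[0,0,0.030,0,0.1,0,0],[0,0,0.030,0,0.1,0,0],[0,0,0.015,0,0.1,0,0],[0,0,0.009,0,0,0,0]]' && python3 -m creep '[[0,0,0,0,0,0,0],[0,0,0,0,0,0,255],[0,0,0,0,0,0,255],[0,0,0,0,0,0,255],[0,0,0,0,0,0,255]]' 45
python3 - <<'E'
from p import *
s=ctrl.state(); g,M=cur(); print(g@Rr-[0,0,w0],s["force"],s["opening"]*85,s["gripper_force"])
plan([rackpose(.501,-.1555,.064,-90),flat(.50,-.11,.26,-90),flat(.5015,.1655,.25,-69.3)],255,dmax=.045,amax=6)
E
```

```text
time: 16.77
ee_pos: [0.4671, -0.1356, 0.2035]
tcp_rot: [0.966, 0.02, 0.259, -0.005]
force: [0.7, -0.2, 1.0]
opening: 0.998
gripper_force: 0.0
time: 17.4
ee_pos: [0.4665, -0.1365, 0.2048]
tcp_rot: [0.966, 0.019, 0.259, -0.005]
force: [-3.0, 2.3, 4.7]
opening: 0.702
gripper_force: 48.6
[ 0.5012 -0.1563  0.0197] [-2.9857  2.3111  4.7245] 59.68267050382011 48.600457264110446
[[0.0001,-0.0004,-0.0443,0.1,-0.1,-0.1,255]]
-- [ 0.5217 -0.1338  0.1088]
[[0.0231,-0.0043,-0.023,-0.1,-5.0,0.4,255],[0.021,-0.0044,-0.0237,-0.1,-5.0,0.4,255],[0.0188,-0.0043,-0.0242,-0.1,-5.0,0.4,255],[0.0166,-0.0044,-0.0247,-0.1,-5.0,0.4,255],[0.0143,-0.0043,-0.0248,-0.1,-5.0,0.4,255]]
[[0.0121,-0.0042,-0.0248,-0.1,-5.0,0.4,255]]
-- [ 0.5  -0.11  0.26]
[[0.0002,-0.0394,0.0014,-0.0,0.0,-3.0,255],[0.0022,-0.0393,0.0015,-0.0,0.0,-3.0,255],[0.0042,-0.0391,0.0014,-0.0,0.0,-3.0,255],[0.0063,-0.0388,0.0015,-0.0,0.0,-3.0,255],[0.0084,-0.0385,0.0014,-0.0,0.0,-3.0,255]]
[[0.0103,-0.038,0.0015,-0.0,0.0,-3.0,255],[0.0123,-0.0374,0.0014,-0.0,0.0,-3.0,255]]
-- [0.5015 0.1655 0.25  ]
```

```bash
python3 -m creep '[[0,0,-0.015,0,-0.1,0,255],[0,0,-0.030,0,0,0,255],[0.023,-0.004,-0.023,-0.1,-5,0.4,255],[0.021,-0.004,-0.024,-0.1,-5,0.4,255],[0.019,-0.004,-0.024,-0.1,-5,0.4,255]]' && python3 -m creep '[[0.017,-0.004,-0.025,-0.1,-5,0.4,255],[0.014,-0.004,-0.025,-0.1,-5,0.4,255],[0.012,-0.004,-0.025,-0.1,-5,0.4,255]]' && python3 -m creep '[[0,-0.039,0.001,0,0,-3,255],[0.002,-0.039,0.001,0,0,-3,255],[0.004,-0.039,0.001,0,0,-3,255],[0.006,-0.039,0.002,0,0,-3,255],[0.008,-0.039,0.002,0,0,-3,255]]' && python3 -m creep '[[0.010,-0.038,0.002,0,0,-3,255],[0.012,-0.037,0.001,0,0,-3,255],[0,0,0,0,0,0,255],[0,0,0,0,0,0,255]]'
python3 - <<'E'
from lid import *
s=ctrl.state(); g,M=cur(); print(g,s["force"],s["opening"]*85)
c=ctrl.camera("scene"); np.savez("scene3.npz",W=cloud(c),im=c["frame"])
lid("scene3.npz",g[:2],20.7,g[2]+.02,g[2]+.038,"held"); lid("scene3.npz",np.array([.5026,.1659]),20.7,.088,.104,"stack")
f=c["frame"][200:400,250:500]; save("pics/s3.png",cv2.resize(f,None,fx=2.8,fy=2.8,interpolation=cv2.INTER_CUBIC))
plan([flat(.5015,.1655,.160,-69.3)],255,dmax=.03)
E
```

```text
time: 18.02
ee_pos: [0.4706, -0.1245, 0.3354]
tcp_rot: [0.992, 0.008, 0.128, -0.002]
force: [-1.1, 1.0, -2.9]
opening: 0.693
gripper_force: 51.4
time: 18.4
ee_pos: [0.4998, -0.1124, 0.4167]
tcp_rot: [1.0, -0.003, -0.002, 0.0]
force: [-0.1, 0.2, -2.7]
opening: 0.695
gripper_force: 51.4
time: 19.02
ee_pos: [0.4997, 0.0851, 0.4087]
tcp_rot: [0.992, 0.129, -0.001, 0.0]
force: [1.3, 0.5, -3.5]
opening: 0.696
gripper_force: 51.5
time: 19.52
ee_pos: [0.5002, 0.1618, 0.4056]
tcp_rot: [0.984, 0.18, -0.001, 0.0]
force: [0.5, 1.5, -3.4]
opening: 0.7
gripper_force: 51.4
[0.4999 0.1617 0.2506] [ 0.4951  1.4695 -3.4254] 59.465453212405606
held scene3.npz 517 432 slopes [-0.0026 -0.0111  0.2802] L [-0.0552  0.0645] T [-0.0305  0.032 ]
stack scene3.npz 683 519 slopes [-0.0015 -0.0033  0.097 ] L [-0.0607  0.0623] T [-0.0303  0.0312]
[[0.0007,-0.0008,0.0227,-0.0,0.0,-0.0,255],[0.0008,-0.0008,0.0226,-0.0,0.0,-0.0,255],[0.0007,-0.0008,0.0227,-0.0,0.0,-0.0,255],[0.0008,-0.0008,0.0226,-0.0,0.0,-0.0,255]]
-- [0.5015 0.1655 0.16  ]
```

View pics/s3.png

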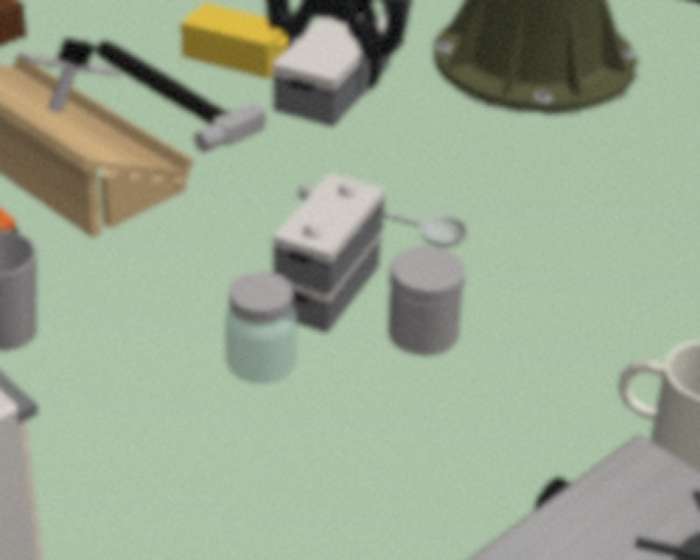

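```bash
python3 -m creep '[[0.0005,-0.001,0.025,0,0,0,255],[0.0005,-0.001,0.025,0,0,0,255],[0.0005,-0.001,0.025,0,0,0,255],[0.0005,0,0.020,0,0,0,255],[0,0,0.010,0,0,0,255]]' && python3 -m creep '[[0,0,0.009,0,0,0,255],[0,0,0.008,0,0,0,255],[0,0,0,0,0,0,255],[0,0,0,0,0,0,255]]'
```

```text
time: 20.2
ee_pos: [0.501, 0.1648, 0.2998]
tcp_rot: [0.984, 0.179, -0.001, -0.0]
force: [0.0, 0.4, -2.4]
opening: 0.699
gripper_force: 51.5
time: 20.7
ee_pos: [0.501, 0.1658, 0.284]
tcp_rot: [0.984, 0.18, -0.0, -0.0]
force: [-0.2, 0.2, -3.3]
opening: 0.701
gripper_force: 51.5
```

```bash
python3 -m creep '[[0,0,0.003,0,0,0,255],[0,0,0.003,0,0,0,255],[0,0,0,0,0,0,255]]' && python3 -m creep '[[0,0,0.003,0,0,0,255],[0,0,0,0,0,0,255]]' && python3 -m creep '[[0,0,0.002,0,0,0,255],[0,0,0,0,0,0,255]]' && python3 -m creep '[[0,0,0.001,0,0,0,255],[0,0,0,0,0,0,255]]'
```

```text
time: 21.08
ee_pos: [0.5009, 0.1657, 0.2773]
tcp_rot: [0.984, 0.18, -0.001, -0.0]
force: [0.1, 0.4, -3.8]
opening: 0.697
gripper_force: 51.5
time: 21.32
ee_pos: [0.5009, 0.1657, 0.2743]
tcp_rot: [0.984, 0.18, -0.001, -0.0]
force: [-0.3, 0.2, -2.6]
opening: 0.693
gripper_force: 51.5
time: 21.58
ee_pos: [0.5009, 0.1657, 0.2724]
tcp_rot: [0.984, 0.18, -0.001, -0.0]
force: [0.4, -0.3, -3.4]
opening: 0.696
gripper_force: 51.5
time: 21.82
ee_pos: [0.5009, 0.1657, 0.2715]
tcp_rot: [0.984, 0.18, -0.001, -0.0]
force: [0.4, 0.8, -2.1]
opening: 0.694
gripper_force: 51.5
```

```bash
python3 -m creep '[[0,0,0.001,0,0,0,255],[0,0,0,0,0,0,255]]' && python3 -m creep '[[0,0,0.001,0,0,0,255],[0,0,0,0,0,0,255]]'
```

```text
time: 22.08
ee_pos: [0.5009, 0.1657, 0.2706]
tcp_rot: [0.984, 0.18, -0.001, -0.0]
force: [-0.2, -0.1, -3.4]
opening: 0.696
gripper_force: 51.4
time: 22.32
ee_pos: [0.5009, 0.1657, 0.2705]
tcp_rot: [0.984, 0.18, -0.001, -0.0]
force: [-6.4, -1.0, 8.9]
opening: 0.699
gripper_force: 52.7
```

Contact at the expected seat height; press slightly, release, and retreat.

```bash
python3 -m creep '[[0,0,0.0005,0,0,0,255],[0,0,-0.0005,0,0,0,255],[0,0,0,0,0,0,30],[0,0,0,0,0,0,30],[0,0,0,0,0,0,30]]' && python3 -m creep '[[0,0,-0.02,0,0,0,30],[0,0,-0.04,0,0,0,30],[0,0,-0.045,0,0,0,30],[-0.04,0,-0.03,0,0,0,30],[-0.05,0,0,0,0,0,30]]' && python3 -m creep '[[-0.06,0,0,0,0,0,30],[-0.03,0,0,0,0,0,30],[0,0,0,0,0,0,30]]'
python3 - <<'E'
from lid import *
for cam in("scene","top"):
    c=ctrl.camera(cam); np.savez(cam+"4.npz",W=cloud(c),im=c["frame"])
    try: lid(cam+"4.npz",np.array([.5026,.1659]),20.7,.135,.153,"stack")
    except Exception as e: print(e)
    if cam=="scene": f=c["frame"][200:400,250:500]; save("pics/s4.png",cv2.resize(f,None,fx=2.8,fy=2.8,interpolation=cv2.INTER_CUBIC))
E
```

```text
time: 22.95
ee_pos: [0.501, 0.1657, 0.2695]
tcp_rot: [0.984, 0.18, -0.001, -0.0]
force: [-0.4, 0.0, -0.7]
opening: 0.883
gripper_force: 0.0
time: 23.58
ee_pos: [0.4163, 0.1335, 0.4065]
tcp_rot: [0.984, 0.18, 0.001, -0.0]
force: [1.1, -1.0, -0.6]
opening: 0.883
gripper_force: 0.0
time: 23.95
ee_pos: [0.3317, 0.1015, 0.4053]
tcp_rot: [0.984, 0.18, 0.0, -0.0]
force: [1.5, -0.6, 0.2]
opening: 0.885
gripper_force: 0.0
stack scene4.npz 703 554 slopes [-0.0028  0.0022  0.1451] L [-0.0611  0.0627] T [-0.0291  0.0328]
stack top4.npz 1118 927 slopes [ 0.0019 -0.004   0.1432] L [-0.0594  0.0591] T [-0.0274  0.0315]
```

View pics/s4.png

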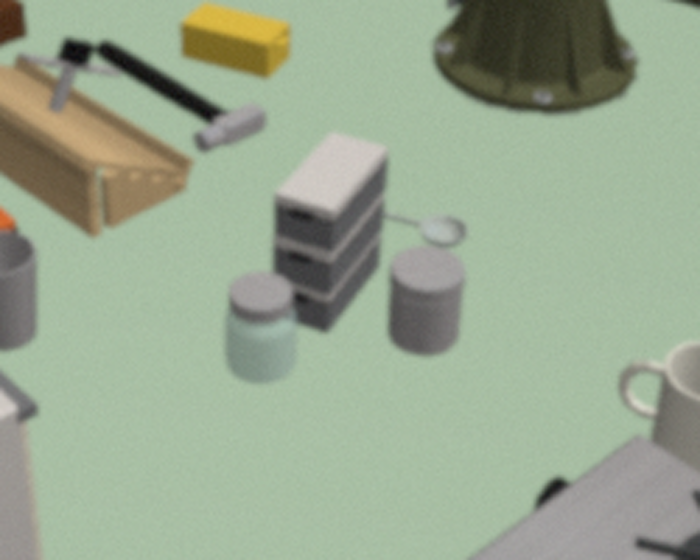

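The picture shows a straight stack of three boxes at (330,230). The top lid is level at 0.144 m, so it is fully seated, and the bystanders are undisturbed.

```bash
python3 -c "
from workcell import ctrl
print(ctrl.sign_off())"
```

```text
the job is handed in; nothing more can be done
None
```

The latch is turned to about 85°, both boxes are stacked on the base box (lugged one first, flat-lidded one on top) and released, and the job was handed in at about 24 s; the last pictures show the stack straight and level at the right height with nothing else moved, but the hand-in gave no verdict.

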